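# Retension a cam quick-release work clamp

### The job

The rusty T-piece sits too loosely in its blue quick-release clamp. On that clamp (not on the empty one) flip the lever with the red handle right over to open it, then turn the black bar of the adjusting nut clockwise, by less than a quarter turn, until the bar lies lengthways along the steel strap, and flip the lever fully back to its closed position. Leave the T-piece in its place and do not move the lever of the empty clamp.

Things in the scene. Friction and masses are not known exactly. Their poses are not given: they have to be found in the camera images.
- clamp: Clamp with the rusty T-piece, fixed: base 170x92x12 mm, blue housing 56x56 mm up to 64 mm, steel strap 32 mm wide, top at 78 mm (82 lever open). Origin on the bench, under the nut's axis. x axis: level along the strap, away from its nose (nose 84 mm to -x); y level across it; z up. The lever swings on the -y side (handle's middle at y = -80 mm), about an axis parallel to y at x = 0, 37 mm high.
- cam_lever (a joint): Swing of this clamp's lever, rad: 0 closed (at its stop, leaning 55 degrees from upright to the clamp's -x, the T-piece's side), 0.96 upright, 1.92 open (at the other stop, leaning 55 degrees to +x). Stays where left; friction takes about 2 to 3 N at the handle; no spring. Shut fingers pushing level against the handle move it.
- lever_knob (a point): Centre of the red handle at the end of this clamp's lever: a barrel 25 mm across and 38 mm long, lying along the clamp's y axis and turning freely on its pin, 90 mm from the lever's axis; the lever's 10 mm steel shaft joins its +y end (shaft at clamp y = -55 mm). Closed: 89 mm above the bench and at clamp x = -74 mm; upright: 127 mm high, x = 0; open: 89 mm high, x = +74 mm.
- adjust_nut (a joint): Turn of this clamp's adjusting nut, rad, growing clockwise seen from above: 0 with the bar lengthways along the strap, as wanted; starts 0.75 to 1.35 short of that (negative). Stops at -1.6 and +0.5. Friction 0.06 N m; stays where left.
- nut_grip (a point): Grip point of the adjusting nut: on its upright axis, near half the height of its black bar, 101 mm above the bench (105 with the lever open). Bar 46 mm long, 12 thick, 28 high (top 13 mm above this point), on a brass disc 38 mm across and 8 thick. x axis along the bar, y across it.
- t_piece (a point): Rusty steel T-joint practice piece lying loose on the base plate under the strap's nose: foot 40x60x8 mm, upright 8 mm thick rising to 58 mm along its +y edge. Point 29 mm above its underside. Leave it in place.
- spare_knob (a point): Centre of the red handle on the lever of the second, empty clamp of the same make. Leave it as it is.

How it is judged:
On the way, in this order (a step that is already met when the one before it is completed fails the run):
1. the lever is flipped open (value of joint cam_lever above 1.5 rad), for 0.2 s.
2. with the lever open, the nut is turned until its bar lies along the strap (value of joint cam_lever above 1.4 rad and value of joint adjust_nut between -0.2 and 0.2 rad), for 0.2 s.
At the end, for the whole second after the job is handed in: The lever of the clamp with the T-piece is back within 0.25 rad of closed, its nut's bar lies within 0.21 rad (12 degrees) of the strap's length, the T-piece is within 15 mm of where it was, and the empty clamp's lever has not been moved (handle within 20 mm) (value of joint cam_lever below 0.25 rad and value of joint adjust_nut between -0.21 and 0.21 rad and distance of t_piece from where it was at the start of the episode below 0.015 m and distance of spare_knob from where it was at the start of the episode below 0.02 m); the robot touches nothing.
It fails at once if the T-piece is knocked out of place (distance of t_piece from where it was at the start of the episode above 0.015 m).
It fails at once if the lever of the empty clamp is moved (distance of spare_knob from where it was at the start of the episode above 0.02 m).
It also fails if it takes over 61 s, if anything falls off the work surface, if the arm or the gripper's body presses on something with over 40 N, if the wrist force passes 120 N, or if a joint passes its speed limit or range.

### The arm

A 6-joint arm with a two-finger parallel gripper is mounted at the origin on a cart in front of the work surface, level with it; the furniture and walls round the work are solid. World frame = base frame: x ahead of the robot, y to its left, z up, the work surface at z = 0. Lengths are in m, angles in rad, forces in N, time in s.
With the tool pointing down it reaches from about 0.325 to 0.9 m from the base axis. Payload 6.1 kg.
Tool frame: the origin (TCP) lies at the very end of the fingers, on their centre line; the grasp point (between the pads) lies 19 mm behind it (manip.grasp_offset is the distance from the TCP to the grasp point, in m); z points along the fingers, y is the line along which they close (so a half turn about z gives the same grasp; the last joint's range is limited). The gripper opens to 85 mm and grips with 20 to 120 N. Pads are 22 mm wide; open, the fingers measure 114 mm over their backs; the gripper's body (76 mm by 85 mm) begins 54 mm behind the grasp point. The pads swing forward as they close: fully open they stand 13 mm farther back than shut.
Start: joints at [1.196, 0.22, 1.526, -0, 1.395, -0.126], TCP at [0.154, 0.606, 0.231] pointing down, gripper open.
Joint ranges: [-2.98, 2.98], [-0.91, 2.08], [0.09, 2.57], [-1.24, 4.39], [0.2, 2.65], [-2.68, 2.68]. Speed limits (rad/s): [2.57, 2.57, 3.01, 3.14, 3.14, 3.14].

### API

Orientations are given as a unit quaternion [x, y, z, w].
In Python, from plant import manip gives the robot as it stands.
- The arm moves only by the tool play_rows, never from a script. Its argument "increments" is a list of rows, each an object with "offset": the shift along the world's x, y, z in m, a list of three; "twist": the turn about the world's z in rad. A call has 1 to 10 rows; each row shifts and turns the commanded pose from where the row before left it; what a row does not reach is not made up. A row lasts 1/8 s, in which the tool goes at most 62.5 mm and 10.7 degrees, less where a joint would pass 70% of its speed; a pose out of reach is approached as far as the arm can. A call is refused whole if a number of a shift passes 0.0625 or a number of a turn 0.188, either way. A call with a gripper value outside its range is refused whole. "gripper" is the opening, from -1 (shut) to 1 (fully open), set as the call begins (left out, the last holds). The fingers move at their own pace and stop on an object; the grip force is fixed at half the most. Time passes only in rows, so rows that do not move let the fingers close. It gives the time, the measured TCP pose, the force, the opening and the grip force at its end, in the units of the state.
- manip.sense(): the state, without advancing time (a new reading comes with each control period).
- manip.snapshot(name): name is "side" or "top" or "wrist"; returns a dict with "img" (400x640x3 uint8, blue, green, red), "K" (3x3 intrinsics, pixels), "T" (4x4, takes a point from camera to world coordinates); the wrist camera has in their place "hand_eye" (4x4, takes a point from camera to tool coordinates, whose origin is the TCP and whose axes are the flange's). Camera axes: x right, y down, z forward; pixel columns grow to the right and rows downward; lengths in m; the calibration is good to about 2 mm. A picture is of the moment at which its call begins: read the wrist's pose just before it. There is no depth.
- manip.close_job(): hands the job in; it is judged then, once.
Trained networks look in a picture, given as the dict that the camera call returned (one of the last four; its "shot" number tells which), for a name from the list of things; names that differ only in an ending like _2 or _b are one class to them, and where a whole thing is asked for, a point or a joint stands for the part that bears it (a point fixed in the world has none). Each returns a list of dicts, best first, with "confidence" (0 to 1); they miss things now and then, are a little off and sometimes report something else, mostly with a low value. They report only what shows in the picture. A call takes as long as a camera call.
- manip.spot_in(label, picture): "point" ([x, y, z] in m, in the coordinates of the camera as it stood for that picture, good to about 4 mm: the middle of the surface that is visible of it).
The state is a dict: "time_s": time; "joints": joint angles; "qvel": joint speeds; "tau": joint torques, N m; "tcp_pos": TCP position; "eef_rot": TCP orientation; "contact_force": force on the tool from outside, world axes, zero at the start; "ft_torque": the same for the moment, N m; "opening": finger opening in m; "finger_force": force on a finger pad.
Only numpy, scipy, OpenCV 4.12 (cv2) and the standard library are available. Lean on these libraries where they do the work, as an engineer would, in place of code of your own. Each camera call takes 0.05 s, during which the arm holds its last target. There are 200 camera calls.

## Working session

There is one attempt and no reset: what is moved stays moved. The work goes in short steps, Python scripts to look and compute and a tool call to move; the robot and the scene stay as the last step left them, time stands still between calls to the robot, and variables do not carry over. Pictures are saved under pics/ and viewed, at most 10 in all, crops included, and the job is handed in when it is done.

Besides the shell and the picture viewer there is one more tool, called after ">>>" by a JSON object that holds its "fn" and its "kwargs". play_rows: Moves the arm, as the interface text tells. Its arguments: {"type":"object","properties":{"increments":{"type":"array"},"gripper":{"type":"number"}},"required":["increments"]}

```bash
mkdir -p pics
cat > h.py <<'E'
import numpy as np,cv2
from plant import manip
from scipy.spatial.transform import Rotation as R
def shot(n):
    s=manip.sense(); p=manip.snapshot(n)
    if n=="wrist":
        T=np.eye(4);T[:3,:3]=R.from_quat(s["eef_rot"]).as_matrix();T[:3,3]=s["tcp_pos"];T=T@p["hand_eye"]
    else: T=np.array(p["T"])
    return p,T
def find(p,T,l):
    for d in manip.spot_in(l,p)[:4]:
        w=T@np.r_[d["point"],1]; c=np.array(p["K"])@d["point"]
        print(l,round(d["confidence"],2),w[:3].round(3),(c[:2]/c[2]).round(0))
def ray(p,T,uv,z):
    d=T[:3,:3]@np.linalg.solve(np.array(p["K"]),np.r_[uv,1]);o=T[:3,3]
    return (o+d*(z-o[2])/d[2]).round(4)
def proj(p,T,X):
    c=np.linalg.inv(T)@np.r_[X,1]; c=np.array(p["K"])@c[:3]; return (c[:2]/c[2]).round(0)
E
python3 - <<'E'
from h import *
s=manip.sense();print({k:np.round(v,3) for k,v in s.items()})
for n in ["top","side"]:
    p,T=shot(n);cv2.imwrite(f"pics/{n}0.png",p["img"]);print(n,T[:3,3])
    for l in ["clamp","lever_knob","nut_grip","t_piece","spare_knob"]: find(p,T,l)
E
```

```text
{'time_s': np.float64(0.0), 'joints': array([ 1.196,  0.221,  1.528, -0.   ,  1.395, -0.126]), 'qvel': array([-0.   ,  0.001, -0.001, -0.   ,  0.001,  0.   ]), 'tau': array([-1.0000e-03, -4.9689e+01, -3.8940e+01, -0.0000e+00,  1.1000e-02,
       -0.0000e+00]), 'tcp_pos': array([0.154, 0.605, 0.23 ]), 'eef_rot': array([ 0.124,  0.992, -0.001, -0.   ]), 'contact_force': array([-0.276,  0.357, -0.657]), 'ft_torque': array([-0.022,  0.022,  0.011]), 'finger_force': np.float64(0.0), 'opening': np.float64(0.086)}
top [0.28718662 0.11776526 0.9112409 ]
clamp 0.61 [0.437 0.296 0.057] [226. 207.]
lever_knob 0.89 [0.428 0.235 0.101] [255. 209.]
nut_grip 0.77 [0.461 0.316 0.097] [212. 190.]
nut_grip 0.42 [0.378 0.297 0.016] [228. 241.]
t_piece 0.82 [0.379 0.299 0.018] [226. 240.]
spare_knob 0.65 [ 0.465 -0.032  0.096] [401. 196.]
side [ 0.26113274 -0.51862211  0.63706942]
clamp 0.97 [0.439 0.289 0.049] [295. 163.]
lever_knob 0.82 [0.429 0.228 0.094] [297. 163.]
lever_knob 0.23 [0.373 0.298 0.021] [269. 175.]
nut_grip 0.65 [0.464 0.312 0.093] [302. 142.]
t_piece 0.64 [0.375 0.302 0.022] [269. 173.]
spare_knob 0.67 [ 0.46  -0.042  0.089] [348. 246.]
```

Run:
```python
import cv2
a=cv2.imread("pics/top0.png");cv2.imwrite("pics/top0c.png",cv2.resize(a[120:300,130:430],None,fx=2.6,fy=2.6,interpolation=cv2.INTER_CUBIC))
```

```text
(no output)
```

View pics/top0c.png

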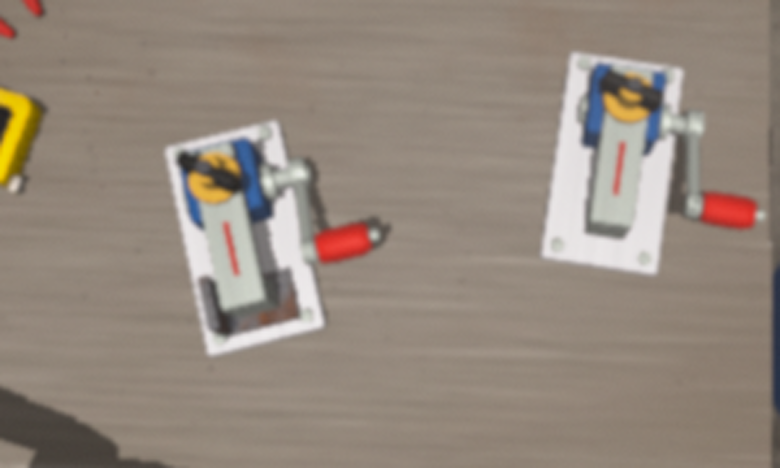

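View pics/side0.png

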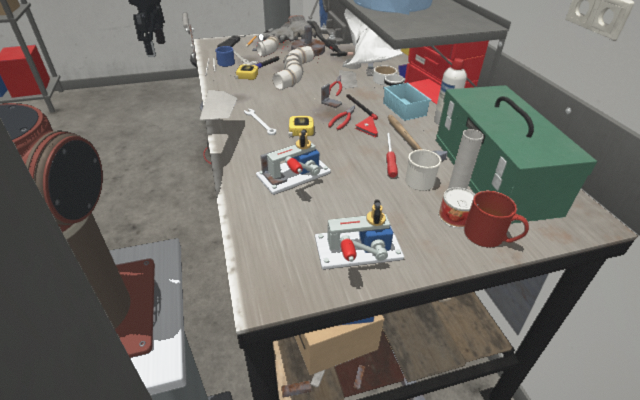

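The top view (crop = (px−130, py−120)·2.6) shows the T-piece clamp on the left. Its nose points to the robot (−x), the red handle is near crop (343,243), and the bar runs (183,158)-(240,183). The empty clamp is on the right. Next I'll compute the exact geometry.

Run:
```python
from h import *
p,T=shot("top")
f=lambda u,v,z: ray(p,T,[130+u/2.6,120+v/2.6],z)
for n,u,v,z in [("barA",183,158,.114),("barB",240,183,.114),("disc",215,178,.086),("knobA",315,248,.093),("knobB",372,236,.093),("knob",343,243,.095),
 ("c1",165,150,.012),("c2",276,122,.012),("c3",325,325,.012),("c4",210,353,.012),("redA",226,223,.078),("redB",236,275,.078)]: print(n,f(u,v,z))
p2,T2=shot("side")
for n,z in [((302,142),.101),((296,166),.091)]: print(ray(p2,T2,n,z))
```

```text
barA [0.4742 0.3352 0.114 ]
barB [0.458 0.294 0.114]
disc [0.467  0.3185 0.086 ]
knobA [0.418 0.242 0.093]
knobB [0.4282 0.2024 0.093 ]
knob [0.422  0.2223 0.095 ]
c1 [0.504  0.3777 0.012 ]
c2 [0.5304 0.2923 0.012 ]
c3 [0.3718 0.2424 0.012 ]
c4 [0.347  0.3282 0.012 ]
redA [0.4359 0.3096 0.078 ]
redB [0.3985 0.2992 0.078 ]
[0.4601 0.2992 0.101 ]
[0.4261 0.2207 0.091 ]
```

>>> {"fn": "play_rows", "kwargs": {"increments": [{"offset": [0.029,-0.05,0],"twist": 0.07},{"offset": [0.029,-0.05,0],"twist": 0.07},{"offset": [0.029,-0.05,0],"twist": 0.07},{"offset": [0.029,-0.05,0],"twist": 0.07},{"offset": [0.029,-0.05,0],"twist": 0.07},{"offset": [0.029,-0.05,0],"twist": 0.07},{"offset": [0.029,-0.05,0],"twist": 0.07},{"offset": [0.028,-0.05,0],"twist": 0.06},{"offset": [0,0,0],"twist": 0},{"offset": [0,0,0],"twist": 0}], "gripper": -1}}

```text
time_s: 1.95
tcp_pos: [0.3848, 0.2059, 0.2314]
eef_rot: [-0.149, 0.989, 0.0, 0.0]
contact_force: [-1.5, -0.9, -0.3]
opening: 0.0
finger_force: 0.0
```

Run:
```python
from h import *
s=manip.sense();print(s["tcp_pos"],R.from_quat(s["eef_rot"]).as_matrix()[:,1],s["opening"],s["joints"])
p,T=shot("wrist");cv2.imwrite("pics/w1.png",p["img"])
for l in ["clamp","lever_knob","nut_grip","t_piece"]: find(p,T,l)
for n,X in [("O",(.467,.3175,.114)),("knob",(.420,.219,.089)),("tcp",s["tcp_pos"])]: print(n,proj(p,T,X))
```

```text
[0.38484897 0.20588708 0.23142627] [-2.95075432e-01  9.55473783e-01  5.82990600e-04] 5.7181085674000145e-06 [ 3.09714845e-01 -2.49463977e-01  1.99087597e+00  5.89871277e-04
  1.40001063e+00 -1.56071615e+00]
clamp 0.68 [0.423 0.295 0.065] [395. 238.]
lever_knob 0.64 [0.416 0.23  0.101] [334. 228.]
nut_grip 0.6 [0.459 0.317 0.087] [408. 288.]
t_piece 0.63 [0.378 0.308 0.019] [412. 186.]
t_piece 0.5 [0.423 0.226 0.099] [327. 233.]
O [412. 313.]
knob [320. 223.]
tcp [318. 261.]
```

View pics/w1.png

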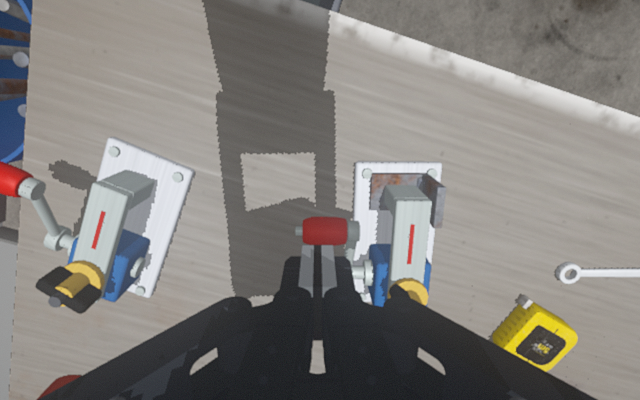

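The wrist view shows the handle at (325,231), close to the predicted (320,223), and the strap is parallel to the image columns, so yaw 0.30 is right. I'll descend behind the handle.

>>> {"fn": "play_rows", "kwargs": {"increments": [{"offset": [0,0,-0.05]},{"offset": [0,0,-0.05]},{"offset": [0,0,-0.03]},{"offset": [0,0,-0.023]},{"offset": [0,0,0]},{"offset": [0.0095,0.003,0.0]},{"offset": [0.0095,0.003,0.003]},{"offset": [0.0095,0.003,0.01]},{"offset": [0.0095,0.003,0.008]},{"offset": [0.0095,0.003,0.006]}]}}

```text
invalid input at $.increments[0]: expected keys offset, twist
```

>>> {"fn": "play_rows", "kwargs": {"increments": [{"offset": [0,0,-0.05],"twist": 0},{"offset": [0,0,-0.05],"twist": 0},{"offset": [0,0,-0.03],"twist": 0},{"offset": [0,0,-0.023],"twist": 0},{"offset": [0,0,0],"twist": 0},{"offset": [0.0095,0.003,0.0],"twist": 0},{"offset": [0.0095,0.003,0.003],"twist": 0},{"offset": [0.0095,0.003,0.01],"twist": 0},{"offset": [0.0095,0.003,0.008],"twist": 0},{"offset": [0.0095,0.003,0.006],"twist": 0}]}}

```text
time_s: 3.45
tcp_pos: [0.4335, 0.2211, 0.1064]
eef_rot: [-0.15, 0.989, 0.0, 0.001]
contact_force: [-1.3, -0.9, 0.9]
opening: 0.0002
finger_force: 1.1
```

Run:
```python
from h import *
s=manip.sense();print(s["contact_force"],s["tau"])
p,T=shot("wrist");cv2.imwrite("pics/w2.png",p["img"])
find(p,T,"lever_knob")
p,T=shot("side");find(p,T,"lever_knob")
```

```text
[-1.2919615  -0.90566901  0.85074761] [-1.65915429e-01 -3.67786252e+01 -3.53741241e+01 -1.19488727e-02
 -8.06038454e-01  9.25074528e-04]
lever_knob 0.68 [0.462 0.259 0.061] [363. 283.]
lever_knob 0.6 [0.468 0.255 0.078] [310. 159.]
lever_knob 0.27 [0.37  0.299 0.019] [268. 175.]
```

View pics/w2.png

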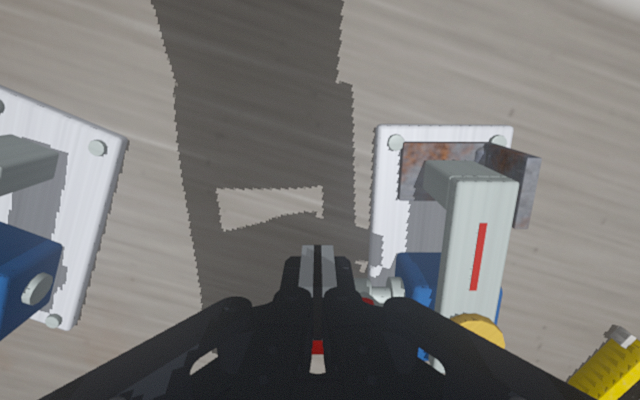

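The red handle now shows behind the fingers, through the gripper at (317,350), so it is being pushed. I'll continue along the arc.

>>> {"fn": "play_rows", "kwargs": {"increments": [{"offset": [0.0095,0.003,0.004],"twist": 0},{"offset": [0.0095,0.003,0.003],"twist": 0},{"offset": [0.0095,0.003,0.001],"twist": 0},{"offset": [0.0095,0.003,0.0],"twist": 0},{"offset": [0.0095,0.003,-0.001],"twist": 0},{"offset": [0.0095,0.003,-0.002],"twist": 0},{"offset": [0.0095,0.003,-0.003],"twist": 0},{"offset": [0.0095,0.003,-0.005],"twist": 0},{"offset": [0.0095,0.003,-0.006],"twist": 0},{"offset": [0.0095,0.003,-0.008],"twist": 0}]}}

```text
time_s: 4.9
tcp_pos: [0.528, 0.2509, 0.0878]
eef_rot: [-0.15, 0.989, -0.0, 0.0]
contact_force: [-1.6, -1.9, -0.5]
opening: -0.0001
finger_force: 0.9
```

>>> {"fn": "play_rows", "kwargs": {"increments": [{"offset": [0.0095,0.003,-0.01],"twist": 0},{"offset": [0.003,0.001,-0.002],"twist": 0},{"offset": [0,0,0],"twist": 0}]}}

```text
time_s: 5.28
tcp_pos: [0.54, 0.2549, 0.076]
eef_rot: [-0.15, 0.989, 0.0, -0.0]
contact_force: [-0.4, -0.7, -0.5]
opening: 0.0001
finger_force: 0.6
```

Run:
```python
from h import *
p,T=shot("top");cv2.imwrite("pics/t2.png",cv2.resize(p["img"][120:300,130:430],None,fx=2.6,fy=2.6,interpolation=cv2.INTER_CUBIC))
find(p,T,"lever_knob")
p,T=shot("side");find(p,T,"lever_knob")
```

```text
lever_knob 0.62 [0.517 0.26  0.063] [329. 160.]
```

View pics/t2.png

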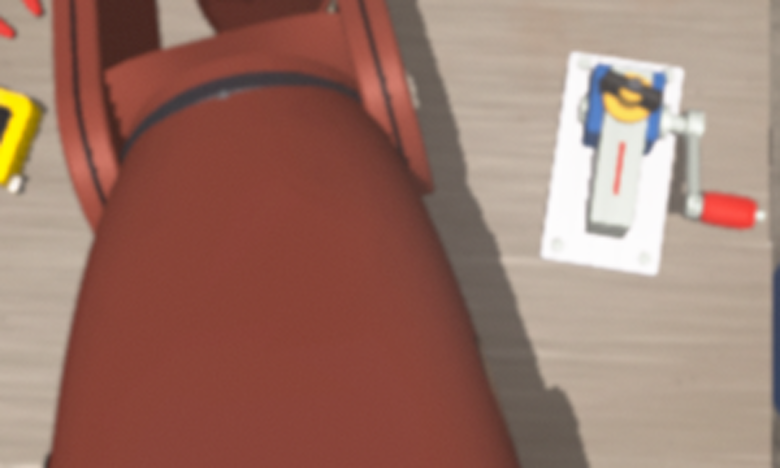

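The arm hides the clamp from above. I'll press a little further to confirm the stop, then back off and look.

>>> {"fn": "play_rows", "kwargs": {"increments": [{"offset": [0.003,0.001,0],"twist": 0},{"offset": [0.002,0.001,0],"twist": 0}]}}

```text
time_s: 5.72
tcp_pos: [0.5413, 0.2554, 0.0746]
eef_rot: [-0.15, 0.989, -0.001, -0.004]
contact_force: [-11.3, -6.8, -0.3]
opening: -0.0002
finger_force: 6.7
```

>>> {"fn": "play_rows", "kwargs": {"increments": [{"offset": [-0.012,-0.004,0],"twist": 0},{"offset": [-0.01,-0.003,0.02],"twist": 0},{"offset": [-0.015,0,0.05],"twist": 0},{"offset": [-0.05,-0.01,0.06],"twist": 0},{"offset": [-0.05,-0.01,0.03],"twist": 0},{"offset": [0,0,0],"twist": 0},{"offset": [0,0,0],"twist": 0}], "gripper": 0.3}}

```text
time_s: 6.6
tcp_pos: [0.4187, 0.2321, 0.2245]
eef_rot: [-0.15, 0.989, 0.0, 0.001]
contact_force: [-0.4, 0.9, -0.3]
opening: 0.0556
finger_force: 0.0
```

Run:
```python
from h import *
p,T=shot("wrist");cv2.imwrite("pics/w3.png",p["img"]);print(manip.sense()["tcp_pos"])
for l in ["lever_knob","nut_grip","t_piece"]: find(p,T,l)
O=np.array([.467,.3175]);ex=np.array([.955,.296]);ey=np.array([-.296,.955])
for x,y,z in [(0,0,.118),(.074,-.08,.089),(0,0,.090),(-.084,0,.080)]: print(x,y,z,proj(p,T,np.r_[O+x*ex+y*ey,z]))
p,T=shot("side");find(p,T,"lever_knob");find(p,T,"nut_grip")
```

```text
[0.41864228 0.23189923 0.22357781]
lever_knob 0.83 [0.546 0.272 0.087] [318. 320.]
nut_grip 0.58 [0.457 0.319 0.093] [400. 254.]
t_piece 0.85 [0.38  0.301 0.02 ] [395. 149.]
0 0 0.118 [401. 278.]
0.074 -0.08 0.089 [304. 332.]
0 0 0.09 [394. 262.]
-0.084 0 0.08 [398. 166.]
lever_knob 0.67 [0.547 0.266 0.078] [340. 152.]
nut_grip 0.61 [0.463 0.308 0.095] [302. 142.]
```

View pics/w3.png

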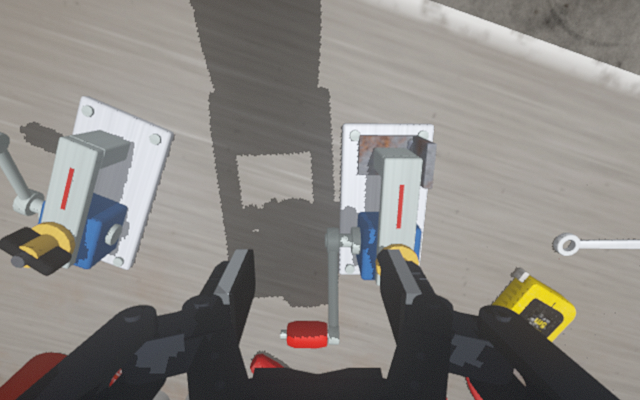

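The handle shows at (308,334) against (304,332) predicted for fully open, and the force at the stop was about 13 N. Now I'll go above the nut with the jaws turned across the bar.

>>> {"fn": "play_rows", "kwargs": {"increments": [{"offset": [0.008,0.0143,0],"twist": 0.15},{"offset": [0.008,0.0143,0],"twist": 0.15},{"offset": [0.008,0.0143,0],"twist": 0.15},{"offset": [0.008,0.0143,0],"twist": 0.15},{"offset": [0.008,0.0143,0],"twist": 0.15},{"offset": [0.0084,0.0141,0],"twist": 0.15},{"offset": [0,0,-0.03],"twist": 0},{"offset": [0,0,0],"twist": 0}]}}

```text
time_s: 7.95
tcp_pos: [0.4649, 0.3166, 0.1906]
eef_rot: [-0.565, 0.825, 0.0, -0.003]
contact_force: [-0.6, 1.2, 0.3]
opening: 0.0555
finger_force: 0.0
```

Run:
```python
from h import *
s=manip.sense();print(s["tcp_pos"],R.from_quat(s["eef_rot"]).as_matrix()[:,1],s["joints"][5],s["opening"])
p,T=shot("wrist");cv2.imwrite("pics/w4.png",p["img"])
find(p,T,"nut_grip")
O=np.array([.467,.3175]);b=np.array([np.cos(1.196),np.sin(1.196)])
for t in (-.023,0,.023): print(proj(p,T,np.r_[O+t*b,.118]))
```

```text
[0.46489921 0.31660111 0.19064194] [-0.93242757  0.36132956  0.00444591] -2.3142436152294894 0.05546666471845855
nut_grip 0.89 [0.469 0.313 0.117] [311. 206.]
[315. 178.]
[315. 212.]
[315. 244.]
```

View pics/w4.png

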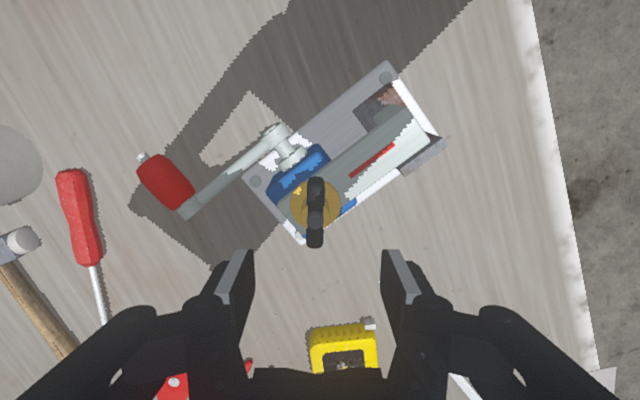

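The bar runs (316,178)-(315,247), within 3 px of the prediction. I'll descend and grip.

>>> {"fn": "play_rows", "kwargs": {"increments": [{"offset": [0.002,0.001,-0.03],"twist": 0},{"offset": [0,0,-0.03],"twist": 0},{"offset": [0,0,-0.02],"twist": 0},{"offset": [0,0,-0.014],"twist": 0},{"offset": [0,0,0],"twist": 0}]}}

```text
time_s: 8.68
tcp_pos: [0.4683, 0.3182, 0.0994]
eef_rot: [-0.565, 0.825, 0.0, -0.001]
contact_force: [-0.4, -0.6, -0.2]
opening: 0.0551
finger_force: 0.0
```

>>> {"fn": "play_rows", "kwargs": {"increments": [{"offset": [0,0,0],"twist": 0},{"offset": [0,0,0],"twist": 0},{"offset": [0,0,0],"twist": 0},{"offset": [0,0,0],"twist": 0},{"offset": [0,0,0],"twist": 0},{"offset": [0,0,0],"twist": 0}], "gripper": -1}}

```text
time_s: 9.43
tcp_pos: [0.4676, 0.3193, 0.1012]
eef_rot: [-0.565, 0.825, 0.001, -0.0]
contact_force: [-6.5, 0.1, 8.1]
opening: 0.0105
finger_force: 59.4
```

>>> {"fn": "play_rows", "kwargs": {"increments": [{"offset": [0,0,0],"twist": -0.13},{"offset": [0,0,0],"twist": -0.13},{"offset": [0,0,0],"twist": -0.13},{"offset": [0,0,0],"twist": -0.13},{"offset": [0,0,0],"twist": -0.13},{"offset": [0,0,0],"twist": -0.13},{"offset": [0,0,0],"twist": -0.12},{"offset": [0,0,0],"twist": 0},{"offset": [0,0,0],"twist": 0}]}}

```text
time_s: 10.55
tcp_pos: [0.4664, 0.3205, 0.1012]
eef_rot: [-0.15, 0.989, 0.002, -0.002]
contact_force: [-11.2, 4.9, 9.6]
opening: 0.0108
finger_force: 59.6
```

Run:
```python
from h import *
y=R.from_quat(manip.sense()["eef_rot"]).as_matrix()[:,1];print(np.arctan2(y[1],y[0])-np.pi/2)
```

```text
0.30162905787412586
```

>>> {"fn": "play_rows", "kwargs": {"increments": [{"offset": [0,0,0],"twist": 0},{"offset": [0,0,0],"twist": 0},{"offset": [0,0,0],"twist": 0},{"offset": [0,0,0],"twist": 0},{"offset": [0,0,0.03],"twist": 0},{"offset": [0,0,0.06],"twist": 0},{"offset": [0,0,0.03],"twist": 0},{"offset": [0,0,0],"twist": 0},{"offset": [0,0,0],"twist": 0}], "gripper": 0.2}}

```text
time_s: 11.68
tcp_pos: [0.4681, 0.318, 0.2187]
eef_rot: [-0.15, 0.989, -0.0, -0.001]
contact_force: [-0.6, -0.6, -0.3]
opening: 0.0516
finger_force: 0.0
```

Run:
```python
from h import *
p,T=shot("wrist");cv2.imwrite("pics/w5.png",p["img"]);print(manip.sense()["tcp_pos"])
for l in ["lever_knob","nut_grip","t_piece"]: find(p,T,l)
O=np.array([.467,.3175]);b=np.array([np.cos(.3),np.sin(.3)])
for t in (-.023,0,.023): print(proj(p,T,np.r_[O+t*b,.118]))
```

```text
[0.46773498 0.31787396 0.21803033]
lever_knob 0.56 [0.522 0.273 0.07 ] [252. 221.]
nut_grip 0.85 [0.467 0.32  0.114] [320. 194.]
t_piece 0.84 [0.383 0.31  0.022] [336.  79.]
[317. 164.]
[317. 195.]
[317. 224.]
```

View pics/w5.png

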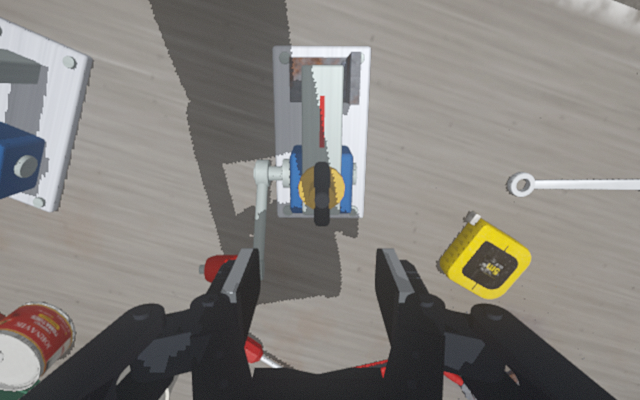

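The bar now lies along the strap, (321,163)-(322,226). Next I'll go round to the far side of the handle with the fingers shut.

>>> {"fn": "play_rows", "kwargs": {"increments": [{"offset": [0.033,-0.011,0],"twist": 0},{"offset": [0.033,-0.011,0],"twist": 0},{"offset": [0.033,-0.011,0],"twist": 0},{"offset": [0.031,-0.011,0],"twist": 0},{"offset": [0,0,-0.05],"twist": 0},{"offset": [0,0,-0.05],"twist": 0},{"offset": [0,0,-0.025],"twist": 0},{"offset": [0,0,-0.015],"twist": 0},{"offset": [0,0,0],"twist": 0}], "gripper": -1}}

```text
time_s: 13.0
tcp_pos: [0.5978, 0.2741, 0.0785]
eef_rot: [-0.15, 0.989, -0.0, -0.001]
contact_force: [0.5, 0.6, -0.4]
opening: -0.0001
finger_force: 0.0
```

>>> {"fn": "play_rows", "kwargs": {"increments": [{"offset": [-0.0095,-0.003,0.0],"twist": 0},{"offset": [-0.0095,-0.003,0.0],"twist": 0},{"offset": [-0.0095,-0.003,0.005],"twist": 0},{"offset": [-0.0095,-0.003,0.009],"twist": 0},{"offset": [-0.0095,-0.003,0.008],"twist": 0},{"offset": [-0.0095,-0.003,0.005],"twist": 0},{"offset": [-0.0095,-0.003,0.004],"twist": 0},{"offset": [-0.0095,-0.003,0.003],"twist": 0},{"offset": [-0.0095,-0.003,0.001],"twist": 0},{"offset": [-0.0095,-0.003,0.0],"twist": 0}]}}

```text
time_s: 14.25
tcp_pos: [0.5028, 0.2441, 0.1148]
eef_rot: [-0.15, 0.989, -0.0, -0.0]
contact_force: [0.4, 0.8, -0.9]
opening: -0.0
finger_force: 0.8
```

>>> {"fn": "play_rows", "kwargs": {"increments": [{"offset": [-0.0095,-0.003,-0.001],"twist": 0},{"offset": [-0.0095,-0.003,-0.002],"twist": 0},{"offset": [-0.0095,-0.003,-0.003],"twist": 0},{"offset": [-0.0095,-0.003,-0.004],"twist": 0},{"offset": [-0.0095,-0.003,-0.006],"twist": 0},{"offset": [-0.0095,-0.003,-0.007],"twist": 0},{"offset": [-0.0095,-0.003,-0.009],"twist": 0},{"offset": [-0.003,-0.001,-0.004],"twist": 0},{"offset": [0,0,0],"twist": 0}]}}

```text
time_s: 15.38
tcp_pos: [0.4436, 0.2254, 0.0837]
eef_rot: [-0.15, 0.989, 0.002, 0.011]
contact_force: [21.6, 9.1, 1.2]
opening: -0.0001
finger_force: 11.9
```

It is at the stop: tip at clamp x ≈ −50 mm, so the handle is at ≈ −74 mm, with 22 N. I'll back off, raise and check.

>>> {"fn": "play_rows", "kwargs": {"increments": [{"offset": [0.012,0.004,0],"twist": 0},{"offset": [0.012,0.004,0.01],"twist": 0},{"offset": [0,-0.01,0.05],"twist": 0},{"offset": [0,0,0.06],"twist": 0},{"offset": [0,0.03,0.03],"twist": 0},{"offset": [0,0.03,0],"twist": 0},{"offset": [0,0,0],"twist": 0},{"offset": [0,0,0],"twist": 0}]}}

```text
time_s: 16.38
tcp_pos: [0.4574, 0.2797, 0.2279]
eef_rot: [-0.15, 0.989, -0.001, -0.001]
contact_force: [-1.0, -0.1, -0.7]
opening: 0.0001
finger_force: 0.0
```

Run:
```python
from h import *
p,T=shot("wrist");cv2.imwrite("pics/w6.png",p["img"]);s=manip.sense();print(s["tcp_pos"],s["contact_force"])
for l in ["lever_knob","nut_grip","t_piece"]: find(p,T,l)
O=np.array([.467,.3185]);ex=np.array([.955,.296]);ey=np.array([-.296,.955])
for x,y,z in [(-.074,-.08,.089),(-.023,0,.114),(.023,0,.114)]: print(x,y,z,proj(p,T,np.r_[O+x*ex+y*ey,z]))
```

```text
[0.45754301 0.27954525 0.22793888] [ 0.41166077  0.35936    -0.06171243]
lever_knob 0.92 [0.421 0.237 0.094] [279. 125.]
nut_grip 0.58 [0.47  0.316 0.109] [356. 217.]
t_piece 0.59 [0.381 0.298 0.022] [359.  97.]
-0.074 -0.08 0.089 [259. 117.]
-0.023 0 0.114 [362. 188.]
0.023 0 0.114 [360. 244.]
```

View pics/w6.png

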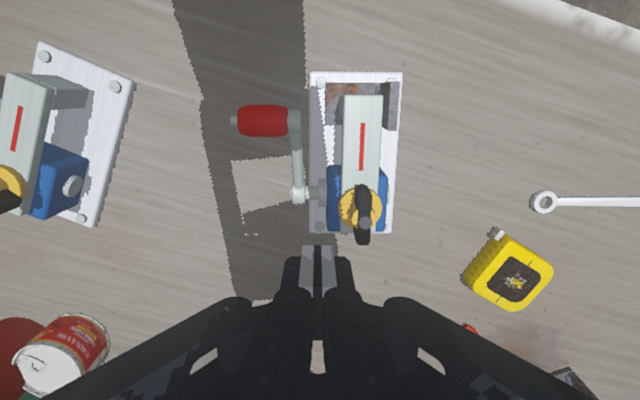

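The handle is at (263,121), where closed predicts (259,117). The bar lies along the strap, (362,186)-(362,245), the T-piece is in place, and the arm is clear.

```bash
python3 -c "
from plant import manip
print(manip.close_job())"
```

```text
the job is handed in; nothing more can be done
None
```

The job is handed in (no verdict came back): I opened the lever on the T-piece clamp, turned the nut's bar clockwise about 0.9 rad until it lay along the strap, and flipped the lever back to its closed stop. In the last picture the T-piece sat in its place, and I never touched the empty clamp.

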